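# Heft the seal-paste jars, put the full ones away and key the tub's lid home

## Robot

A 6-joint arm with a two-finger parallel gripper is mounted at the origin on the work surface. World frame = base frame: x ahead of the robot, y to its left, z up, the work surface at z = 0. Lengths are in m, angles in degrees, forces in N, time in s.
With the tool pointing down it reaches from about 0.3 to 0.75 m from the base axis. Payload 8.5 kg.
Tool frame: the origin (TCP) lies between the finger pads; the fingertips stand env.finger_overhang ahead of it and the grasp point (between the pads) lies 2 mm behind it (env.finger_overhang is the distance from the TCP to the fingertips, in m); z points along the fingers, y is the line along which they close (so a half turn about z gives the same grasp; the last joint's range is limited). The gripper opens to 85 mm and grips with 20 to 120 N. Pads are 22 mm wide; open, the fingers measure 114 mm over their backs; the gripper's body (76 mm by 85 mm) begins 54 mm behind the grasp point. The pads swing forward as they close: fully open they stand 13 mm farther back than shut.
Start: joints at [60.659, 21.807, 74.336, -0, 83.858, -12.336], TCP at [0.161, 0.526, 0.248] pointing down, gripper open.
Joint ranges: [-178.18, 178.18], [-50.72, 133.34], [12.68, 142.11], [-81.47, 261.47], [9.98, 163.14], [-165.26, 165.26]. Speed limits (degrees/s): [136.94, 136.94, 180, 180, 180, 180].

## Interface

Orientations are given as a 3x3 rotation matrix whose columns are the frame's x, y, z axes.
In Python, from rig import env gives the robot as it stands. The module is installed in compiled form; this text tells all that it offers.
- The arm moves only by the tool jog_arm, never from a script. Its arguments are lists of equal length, an entry for each row: "hand": the finger opening in m, from 0 to 0.0854; "travel": the shift along the world's x, y, z in m, a list of three; "yaw": the turn about the world's z in rad. A call has exactly 5 rows; each row shifts and turns the commanded pose from where the row before left it; what a row does not reach is not made up. A row lasts 1/8 s, in which the tool goes at most 62.5 mm and 10.7 degrees, less where a joint would pass 70% of its speed; a pose out of reach is approached as far as the arm can. A call is refused whole if a number of a shift passes 0.0625 or a number of a turn 0.188, either way. A call with a gripper value outside its range is refused whole. The fingers move at their own pace and stop on an object; "grip_force" is the grip in N (left out, the last holds). Time passes only in rows, so rows that do not move let the fingers close, or fill a call up. It gives the time, the measured TCP pose, the force, the opening and the grip force at its end, in the units of the state.
- env.observe(): the state, without advancing time (a new reading comes with each control period).
- env.get_image(name): name is "scene" or "side" or "wrist"; returns the picture (480x640x3 uint8, red, green, blue); there is no depth.
- env.calibration(name): a dict with "fx", "fy", "cx", "cy" (pixels), "position" and "rotation" of the camera in the world; the wrist camera has in their place "hand_eye" (4x4, takes a point from camera to tool coordinates, whose origin is the TCP and whose axes are the flange's). Camera axes: x right, y down, z forward; pixel columns grow to the right and rows downward; lengths in m; the calibration is good to about 2 mm. A picture is of the moment at which its call begins: read the wrist's pose just before it. calibration takes no time and is no camera call.
- env.close_job(): hands the job in; it is judged then, once.
The state is a dict: "time_s": time; "q": joint angles; "qvel": joint speeds; "joint_efforts": joint torques, N m; "position": TCP position; "tool_rot": TCP orientation; "ft_force": force on the tool from outside, world axes, zero at the start; "wrist_torque": the same for the moment, N m; "grip_width": finger opening in m; "gripper_force": force on a finger pad.
Only numpy, scipy, OpenCV 4.12 (cv2) and the standard library are available. Lean on these libraries where they do the work, as an engineer would, in place of code of your own. Each camera call takes 0.05 s, during which the arm holds its last target. There are 200 camera calls.

## Task

The lidded seal-paste jars look alike, so heft each one: jars over 330 g are still full and belong standing in the round wooden tub, jars under 250 g need refilling and belong standing on the square tray, and anything between may go to either. When every jar is sorted, put the lid on the tub and feel it round until its lugs drop into the notches of the rim and it lies fully home and level. Leave the seal bed, the inkstone and the stone blank alone.

Things in the scene. Friction and masses are not known exactly. Their poses are not given: they have to be found in the camera images.
- jar_1_grip (a point): Centre of the knob of a closed white porcelain jar, all alike: body 52 mm across, 45 mm high; round knob on top 24 mm across, 45 to 71 mm above the underside; this point 58 mm above it, z up the jar's axis. Lid fast: lift it by the knob. Mass 96 to 480 g, can only be felt. Starts on the table in a row near the robot; may be absent.
- jar_1: The same jar; origin at the centre of its underside.
- jar_2_grip (a point): Centre of the knob of a closed white porcelain jar, all alike: body 52 mm across, 45 mm high; round knob on top 24 mm across, 45 to 71 mm above the underside; this point 58 mm above it, z up the jar's axis. Lid fast: lift it by the knob. Mass 96 to 480 g, can only be felt. Starts on the table in a row near the robot; may be absent.
- jar_2: The same jar; origin at the centre of its underside.
- jar_3_grip (a point): Centre of the knob of a closed white porcelain jar, all alike: body 52 mm across, 45 mm high; round knob on top 24 mm across, 45 to 71 mm above the underside; this point 58 mm above it, z up the jar's axis. Lid fast: lift it by the knob. Mass 96 to 480 g, can only be felt. Starts on the table in a row near the robot; may be absent.
- jar_3: The same jar; origin at the centre of its underside.
- jar_4_grip (a point): Centre of the knob of a closed white porcelain jar, all alike: body 52 mm across, 45 mm high; round knob on top 24 mm across, 45 to 71 mm above the underside; this point 58 mm above it, z up the jar's axis. Lid fast: lift it by the knob. Mass 96 to 480 g, can only be felt. Starts on the table in a row near the robot; may be absent.
- jar_4: The same jar; origin at the centre of its underside.
- jar_5_grip (a point): Centre of the knob of a closed white porcelain jar, all alike: body 52 mm across, 45 mm high; round knob on top 24 mm across, 45 to 71 mm above the underside; this point 58 mm above it, z up the jar's axis. Lid fast: lift it by the knob. Mass 96 to 480 g, can only be felt. Starts on the table in a row near the robot; may be absent.
- jar_5: The same jar; origin at the centre of its underside.
- tub: Fixed round stave tub on the left or right, open on top: 200 mm across, inside 168 mm, rim top 100 mm above the table. Origin under its centre, z up. Its top 14 mm is a dark ring with four notches 90 degrees apart, 26 mm wide, cut through the full wall and the 14 mm. The ring's turn about the axis varies and is NOT given by this orientation: feel it with the lid or look from above.
- tub_floor (a point): Centre of the tub's inner floor, 8 mm above the table, z up. Five jars fit, standing in a ring with their axes about 54 mm from the tub's axis, 72 degrees apart.
- lid_grip (a point): Centre of the lid's grip bar: 70 mm long (along x here), 22 mm wide (y), 26 to 58 mm above the lid's underside; this point at 42 mm. It is 136 mm above the table with the lugs riding on the ring, and 126 mm when they have met the notches (about 3 degrees of play) and the lid has dropped home under its own weight.
- lid: Loose wooden lid, about 0.5 kg, lies right way up on the side away from the tub. Origin: centre of its underside. Spigot 160 mm across, 0 to 16 mm up (chamfered foot), enters the tub's mouth; disc 208 mm across, 16 to 26 mm. Four lugs under the disc at the bar's +x, +y, -x, -y directions, 14 mm wide, 86 to 98 mm from the axis, reach 10 mm below the disc; they fit the ring's notches.
- tray: Fixed square dark wooden tray for jars to refill, 176 x 176 mm outside, 164 x 164 mm inside, floor 6 mm above the table, rim 16 mm high. Origin at the centre of its underside; x and y along its sides. Five jars fit: one in the middle and four at 48 mm either way along x and y.
- seal_bed: Bystander: wooden seal-carving clamp with a small upright stone in it, 90 x 150 x 78 mm, origin under its centre. Leave alone.
- inkstone: Bystander: flat black slab 80 x 110 x 24 mm, origin under its centre. Leave alone.
- stone_blank: Bystander: lying stone bar 32 x 75 x 32 mm, origin under its centre. Leave alone.
Not all that is in view belongs to the job. Leave any blue or red look-alike of the jar_1 alone.

How it is judged:
By the outcome, as a careful person would: the job done as asked, in the order asked, and still so for the second after the job is handed in, with the robot touching nothing.
Of jar_1, jar_2, jar_3, jar_4, jar_5 only 4 to 5 are there at a start; the rules pass over those that are not, and their reading is None.
At some moment in a run one of jar_1, jar_2, jar_3, jar_4, jar_5 may be knocked a few centimetres aside while the robot is not near it.
It also fails if it takes over 210 s, if anything falls off the work surface, if the arm or the gripper's body presses on something with over 40 N, if the wrist force passes 120 N, or if a joint passes its speed limit or range.

## Working session

There is one attempt and no reset: what is moved stays moved. The work goes in short steps, Python scripts to look and compute and a tool call to move; the robot and the scene stay as the last step left them, time stands still between calls to the robot, and variables do not carry over. Pictures are saved under pics/ and viewed, at most 14 in all, crops included, and the job is handed in when it is done.

Besides the shell and the picture viewer there is one more tool, called after "Request:" as name(argument=value, ...), one argument or row to a line, values as JSON. jog_arm: Moves the arm, as the interface text tells. Its arguments: {"type":"object","properties":{"hand":{"type":"array"},"travel":{"type":"array"},"yaw":{"type":"array"},"grip_force":{"type":"number"}},"required":["hand","travel","yaw"]}

```bash
mkdir -p pics; cat > h.py <<'E'
import numpy as np, cv2
from rig import env
def cam(n):
    c=env.calibration(n)
    if 'hand_eye' in c:
        s=env.observe(); T=np.eye(4); T[:3,:3]=s['tool_rot']; T[:3,3]=s['position']
        M=T@np.array(c['hand_eye']); p,R=M[:3,3],M[:3,:3]
    else: p,R=np.array(c['position']),np.array(c['rotation'])
    return c,p,R
def ray(k,u,v,z):
    c,p,R=k; d=R@np.array([(u-c['cx'])/c['fx'],(v-c['cy'])/c['fy'],1]); return p+d*(z-p[2])/d[2]
def proj(k,P):
    c,p,R=k; q=R.T@(np.array(P)-p); return c['fx']*q[0]/q[2]+c['cx'],c['fy']*q[1]/q[2]+c['cy']
def snap(n,f):
    k=cam(n); im=env.get_image(n); cv2.imwrite('pics/'+f+'.png',im[:,:,::-1]); return k,im
E
python3 - <<'E'
from h import *
s=env.observe(); print(s, env.finger_overhang)
for n in ['scene','side','wrist']:
    k,_=snap(n,n+'0'); print(n,k)
E
```

```text
{'time_s': 0.0, 'q': array([ 6.06580984e+01,  2.18405635e+01,  7.43857607e+01, -9.46658693e-04,
        8.38584655e+01, -1.23361265e+01]), 'qvel': array([-0.03866361, -0.03871385, -0.02955608,  0.02009912,  0.06949744,
       -0.04637879]), 'joint_efforts': array([-3.70202661e-04, -4.48477077e+01, -2.31268090e+01, -3.32437166e-04,
        5.00531503e-03,  1.25692787e-05]), 'position': array([0.16072723, 0.52570043, 0.24770984]), 'tool_rot': array([[-9.56275696e-01,  2.92465876e-01, -7.10841011e-04],
       [ 2.92466586e-01,  9.56274862e-01, -1.29806009e-03],
       [ 3.00121107e-04, -1.44920056e-03, -9.99998905e-01]]), 'ft_force': array([ 0.24829064, -0.08900584, -0.07689051]), 'wrist_torque': array([-0.01562289, -0.03662748,  0.01884703]), 'gripper_force': 0.0, 'grip_width': 0.08547646979185765} 0.017
scene ({'fx': 552.3042810549715, 'fy': 552.3042810549715, 'cx': 322.6553611801722, 'cy': 243.02543964326264, 'position': array([1.20031672, 0.17338876, 0.92683498]), 'rotation': array([[-0.21163075,  0.77696163, -0.59291067],
       [ 0.97724966,  0.15954282, -0.1397469 ],
       [-0.0
[... 705 characters left out ...]
   [ 0.01366629, -0.63251717, -0.77442577]]))
wrist ({'fx': 334.5917157074963, 'fy': 334.5917157074963, 'cx': 315.86760109759285, 'cy': 236.1418018428293, 'hand_eye': array([[-5.34802890e-04, -9.45252645e-01, -3.26339014e-01,
         8.44385511e-02],
       [ 9.99999848e-01, -4.62360962e-04, -2.99550107e-04,
        -5.14912436e-04],
       [ 1.32264110e-04, -3.26339124e-01,  9.45252748e-01,
        -1.24892340e-01],
       [ 0.00000000e+00,  0.00000000e+00,  0.00000000e+00,
         1.00000000e+00]])}, array([0.07992249, 0.55009114, 0.37271444]), array([[ 0.29299554,  0.90399562,  0.31136078],
       [ 0.95611285, -0.27656323, -0.09675224],
       [-0.00135266,  0.32604401, -0.94535362]]))
```

View pics/scene0.png

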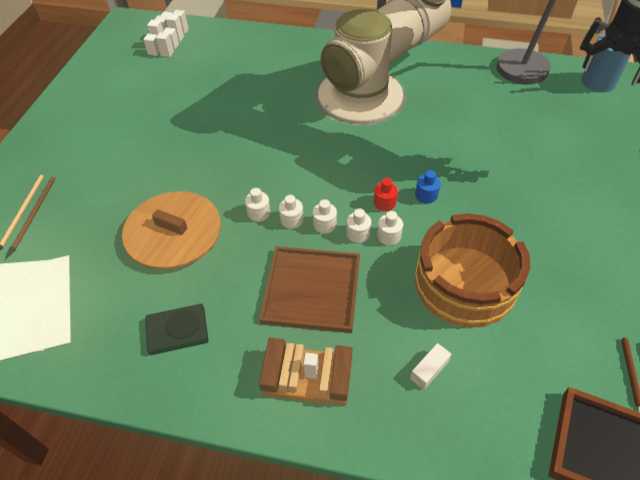

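View pics/side0.png

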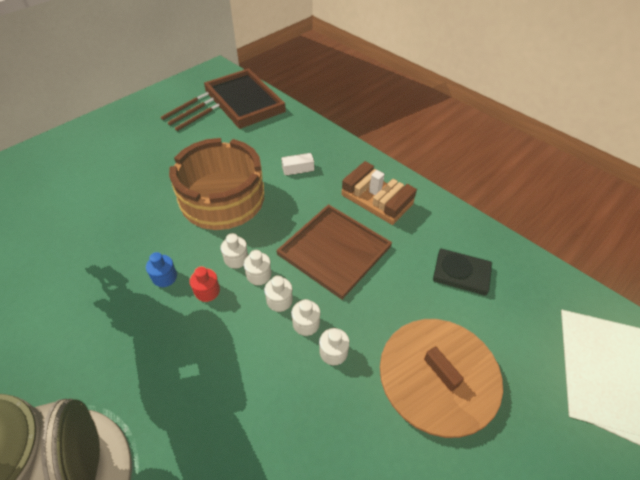

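The scene shows five white jars at (257,205), (291,212), (325,216), (359,226) and (390,228). The red (385,195) and blue (428,187) ones are look-alikes to leave alone, as are the stone blank (431,366) and the white stones in the clamp (311,365) and far corner (166,33). The lid is at (172,228), the tub at (472,268) and the tray at (312,288).

```bash
python3 - <<'E'
from h import *
def blobs(n,roi):
    im=cv2.imread(f'pics/{n}0.png'); hsv=cv2.cvtColor(im,cv2.COLOR_BGR2HSV)
    m=cv2.inRange(hsv,(0,0,110),(180,70,255)); mm=np.zeros_like(m); x0,y0,x1,y1=roi; mm[y0:y1,x0:x1]=m[y0:y1,x0:x1]
    N,l,st,c=cv2.connectedComponentsWithStats(mm); return [(st[i],c[i]) for i in range(1,N) if st[i][4]>150]
ks=cam('scene');kd=cam('side')
for st,c in blobs('scene',(235,170,410,255)): print('S',st,ray(ks,*c,0.03).round(3))
for st,c in blobs('side',(210,220,360,375)): print('D',st,ray(kd,*c,0.03).round(3))
print('tub',ray(ks,473,257,.1).round(3),ray(kd,216,168,.1).round(3))
for uv in [(275,249),(359,251),(355,328),(263,322)]: print('tray',ray(ks,*uv,.016).round(3))
for uv in [(331,208),(391,248),(342,294),(279,251)]: print('trayD',ray(kd,*uv,.016).round(3))
print('lid bar ends',[ray(ks,*p,.058).round(3) for p in [(155,212),(186,223)]],[ray(kd,*p,.058).round(3) for p in [(431,350),(458,381)]])
im=cv2.imread('pics/scene0.png')[170:330,230:550];cv2.imwrite('pics/crop0.png',cv2.resize(im,None,fx=2.5,fy=2.5))
E
```

```text
S [245 187  26  35 714] [ 0.456 -0.145  0.03 ]
S [278 194  26  35 726] [ 0.461 -0.069  0.03 ]
S [312 199  26  35 731] [0.46  0.004 0.03 ]
S [346 208  26  36 744] [0.471 0.079 0.03 ]
S [377 210  27  36 756] [0.464 0.144 0.03 ]
D [ 219  232  103  105 3743] [0.458 0.027 0.03 ]
D [ 318  324   33   43 1058] [ 0.451 -0.15   0.03 ]
tub [0.558 0.306 0.1  ] [0.547 0.299 0.1  ]
tray [ 0.554 -0.08   0.016]
tray [0.525 0.09  0.016]
tray [0.702 0.114 0.016]
tray [ 0.725 -0.057  0.016]
trayD [0.698 0.092 0.016]
trayD [ 0.705 -0.078  0.016]
trayD [ 0.547 -0.083  0.016]
trayD [0.531 0.083 0.016]
lid bar ends [array([ 0.541, -0.339,  0.058]), array([ 0.557, -0.265,  0.058])] [array([ 0.552, -0.28 ,  0.058]), array([ 0.538, -0.343,  0.058])]
```

View pics/crop0.png

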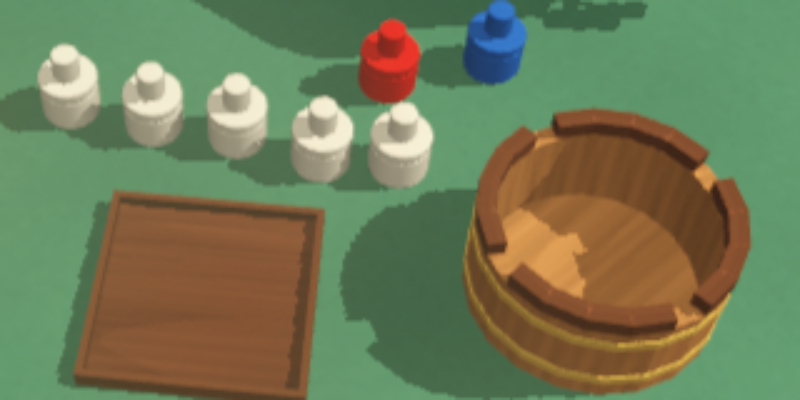

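The crop confirms five white jars, with red and blue ones behind them. The tub has four notches. I'll fly to an overview pose above the row with the fingers closing along x.

Request:
jog_arm(
  hand=[0.085,0.085,0.085,0.085,0.085],
  travel=[
    [0.031,-0.048,0.005],
    [0.031,-0.048,0.005],
    [0.031,-0.048,0.005],
    [0.031,-0.048,0.005],
    [0.031,-0.048,0.005],
  ],
  yaw=[-0.127,-0.127,-0.127,-0.127,-0.127],
)

```text
time_s: 0.78
position: [0.3164, 0.2843, 0.2734]
tool_rot: [[-0.593, 0.805, 0.0], [0.805, 0.593, 0.0], [-0.0, 0.0, -1.0]]
ft_force: [1.3, 0.5, 0.5]
grip_width: 0.0853
gripper_force: 0.0
```

Request:
jog_arm(
  hand=[0.06,0.06,0.06,0.06,0.06],
  travel=[
    [0.031,-0.048,0.005],
    [0.031,-0.048,0.005],
    [0.031,-0.048,0.005],
    [0.031,-0.048,0.005],
    [0.031,-0.048,0.005],
  ],
  yaw=[-0.127,-0.127,-0.127,-0.127,-0.127],
)

```text
time_s: 1.4
position: [0.4715, 0.0441, 0.2984]
tool_rot: [[0.0, 1.0, -0.0], [1.0, -0.0, 0.0], [0.0, -0.0, -1.0]]
ft_force: [0.7, 1.3, 0.4]
grip_width: 0.06
gripper_force: 0.0
```

Request:
jog_arm(
  hand=[0.06,0.06,0.06,0.06,0.06],
  travel=[
    [0,0,0],
    [0,0,0],
    [0,0,0],
    [0,0,0],
    [0,0,0],
  ],
  yaw=[0,0,0,0,0],
)

```text
time_s: 2.02
position: [0.4706, 0.0465, 0.2984]
tool_rot: [[-0.005, 1.0, 0.0], [1.0, 0.005, 0.0], [0.0, 0.0, -1.0]]
ft_force: [-0.2, -0.1, -0.3]
grip_width: 0.0604
gripper_force: 0.0
```

```bash
python3 - <<'E'
from h import *
s=env.observe(); print(s['time_s'],s['position'],s['tool_rot'][:,1],s['ft_force'],s['wrist_torque'],s['q'],s['grip_width'])
k,im=snap('wrist','w1')
F=[];
hsv=cv2.cvtColor(im,cv2.COLOR_RGB2HSV); m=cv2.inRange(hsv,(0,0,110),(180,70,255))
N,l,st,c=cv2.connectedComponentsWithStats(m)
for i in range(1,N):
    if st[i][4]>300: print(st[i],c[i].round(0))
E
```

```text
2.025 [0.47061356 0.04646505 0.29843479] [9.99987036e-01 5.08856993e-03 1.82946352e-04] [-0.23154014 -0.12545892 -0.33897053] [ 0.03296803  0.01382294 -0.02308569] [-8.74895380e+00  1.19812810e+01  8.02475221e+01  1.72322624e-03
  8.77608569e+01 -9.04057582e+00] 0.06036568024639498
[ 548    0   86   34 1770] [593.  12.]
[ 282   82   50   55 2106] [306. 109.]
[ 290  145   47   53 1861] [313. 170.]
[ 585  182   55   29 1247] [614. 195.]
[ 282  203   45   53 1792] [304. 231.]
[ 282  257   45  105 3410] [304. 308.]
[213 293  34  57 770] [229. 320.]
[386 293  34  57 766] [403. 321.]
[452 464  49  16 442] [480. 474.]
```

View pics/w1.png

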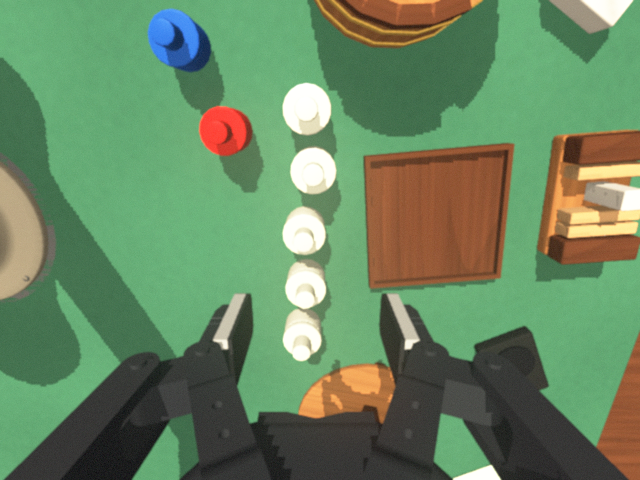

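The wrist view shows jar knobs at about (307,103), (314,168), (305,240), (306,292) and (302,346). The tray corners are at (365,156), (513,144), (500,277) and (371,289). Red and blue are off to the side.

```bash
python3 - <<'E'
from h import *
k=cam('wrist')
for p in [(307,103),(314,168),(305,240),(306,292),(302,346)]: print(ray(k,*p,.068).round(4))
T=np.array([ray(k,*p,.016) for p in [(365,156),(513,144),(500,277),(371,289)]]);print(T.round(3),T.mean(0))
print(cv2.minAreaRect(T[:,:2].astype(np.float32)))
ks=cam('scene')
c=np.array([ray(ks,u/2.5+230,v/2.5+170,.088) for u,v in [(545,133),(706,175),(688,315),(497,258)]]);m=c.mean(0)
print(m,np.degrees(np.arctan2(*(c-m)[:,1::-1].T)) , np.linalg.norm(c-m,axis=1))
E
```

```text
[0.4611 0.1465 0.068 ]
[0.4682 0.083  0.068 ]
[0.4582 0.0027 0.068 ]
[ 0.459  -0.0631  0.068 ]
[ 0.4535 -0.14    0.068 ]
[[ 0.529  0.091  0.016]
 [ 0.702  0.105  0.016]
 [ 0.718 -0.068  0.016]
 [ 0.546 -0.086  0.016]] [0.62372281 0.01035072 0.016     ]
((0.62382972240448, 0.010541699826717377), (0.17394255101680756, 0.17783086001873016), 5.622746467590332)
[0.54872295 0.30855588 0.088     ] [-144.2469393   128.15288632   38.32961103  -55.47851869] [0.0898556  0.09007303 0.09575127 0.09432024]
```

Request:
jog_arm(
  hand=[0.06,0.06,0.06,0.06,0.06],
  travel=[
    [-0.0045,0.05,-0.02],
    [-0.0045,0.05,-0.03],
    [0,0,-0.04],
    [0,0,-0.03],
    [0,0,0],
  ],
  yaw=[0,0,0,0,0],
  grip_force=50,
)

```text
time_s: 2.7
position: [0.461, 0.1461, 0.177]
tool_rot: [[-0.004, 1.0, -0.004], [1.0, 0.004, -0.0], [-0.0, -0.004, -1.0]]
ft_force: [0.8, 1.1, 0.9]
grip_width: 0.0599
gripper_force: 0.0
```

```bash
python3 - <<'E'
from h import *
s=env.observe(); print(s['time_s'],s['position'],s['ft_force'])
k,im=snap('wrist','w2'); print(proj(k,[.462,.146,.071]))
E
```

```text
2.7 [0.46097218 0.14607023 0.17700949] [0.77171629 1.08433396 0.93694151]
(np.float64(318.43619061994104), np.float64(241.4033334384527))
```

View pics/w2.png

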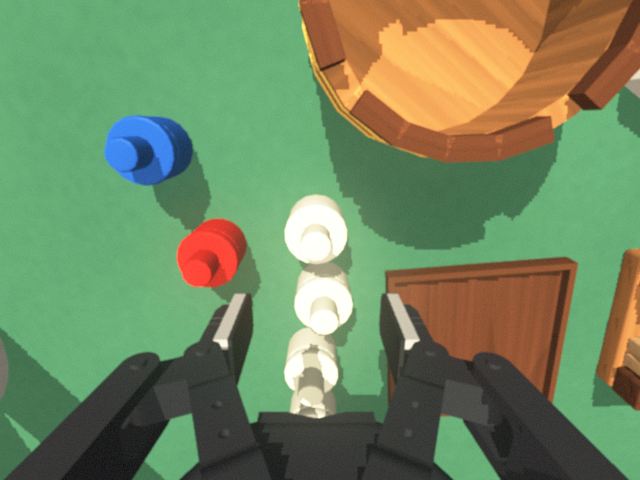

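The knob top is at (316,243), against a prediction of (318,241), so the measurement is good to about 1 mm. Descending.

Request:
jog_arm(
  hand=[0.05,0.05,0.05,0.05,0.02],
  travel=[
    [0,0,-0.05],
    [0,0,-0.04],
    [0,0,-0.02],
    [0,0,0],
    [0,0,0],
  ],
  yaw=[0,0,0,0,0],
  grip_force=50,
)

```text
time_s: 3.38
position: [0.4629, 0.146, 0.0699]
tool_rot: [[-0.004, 1.0, 0.003], [1.0, 0.004, 0.0], [0.0, 0.003, -1.0]]
ft_force: [-0.1, -0.2, 0.1]
grip_width: 0.0328
gripper_force: 0.0
```

Request:
jog_arm(
  hand=[0.015,0.015,0.015,0.015,0.015],
  travel=[
    [0,0,0],
    [0,0,0],
    [0,0,0.02],
    [0,0,0.02],
    [0,0,0.02],
  ],
  yaw=[0,0,0,0,0],
)

```text
time_s: 4.0
position: [0.4619, 0.1459, 0.1296]
tool_rot: [[-0.004, 1.0, 0.001], [1.0, 0.004, 0.0], [0.0, 0.001, -1.0]]
ft_force: [-0.5, 1.4, -1.0]
grip_width: 0.022
gripper_force: 49.3
```

Request:
jog_arm(
  hand=[0.015,0.015,0.015,0.015,0.015],
  travel=[
    [0,0,0.04],
    [0,0,0.02],
    [0,0,0],
    [0,0,0],
    [0,0,0],
  ],
  yaw=[0,0,0,0,0],
)

```text
time_s: 4.62
position: [0.4615, 0.1459, 0.1874]
tool_rot: [[-0.004, 1.0, -0.002], [1.0, 0.004, -0.0], [-0.0, -0.002, -1.0]]
ft_force: [-0.3, 0.9, -1.2]
grip_width: 0.0221
gripper_force: 49.4
```

Request:
jog_arm(
  hand=[0.015,0.015,0.015,0.015,0.015],
  travel=[
    [0,0,0],
    [0,0,0],
    [0,0,0],
    [0,0,0],
    [0,0,0],
  ],
  yaw=[0,0,0,0,0],
)

```text
time_s: 5.25
position: [0.4618, 0.1459, 0.1883]
tool_rot: [[-0.004, 1.0, 0.0], [1.0, 0.004, -0.0], [-0.0, 0.0, -1.0]]
ft_force: [0.3, -0.2, -0.7]
grip_width: 0.022
gripper_force: 49.4
```

```bash
cat > w.py <<'E'
from h import *
f=[];
for i in range(4):
    s=env.observe(); f.append(s['ft_force'][2]); 
    if i<3: env.get_image('side')
print(s['time_s'],s['position'],np.round(f,2),np.mean(f)/9.81,s['grip_width'],s['gripper_force'],s['joint_efforts'][1:3])
E
python3 w.py
```

```text
5.4 [0.4618389  0.14593453 0.18833226] [-0.72 -1.32 -1.45 -1.66] -0.1313253470492602 0.02241731973151122 49.35474693775177 [-39.61248994 -20.83779752]
```

About 130 g, so it's light and goes to the tray, slot (0.667,0.063).

Request:
jog_arm(
  hand=[0.015,0.015,0.015,0.015,0.015],
  travel=[
    [0.051,-0.021,-0.005],
    [0.051,-0.021,-0.005],
    [0.051,-0.021,-0.005],
    [0.052,-0.02,-0.015],
    [0,0,-0.04],
  ],
  yaw=[0,0,0,0,0],
)

```text
time_s: 6.02
position: [0.6706, 0.0608, 0.1183]
tool_rot: [[-0.002, 1.0, 0.006], [1.0, 0.002, -0.001], [-0.001, 0.006, -1.0]]
ft_force: [-0.1, -0.4, -2.1]
grip_width: 0.0218
gripper_force: 49.6
```

Request:
jog_arm(
  hand=[0.015,0.015,0.015,0.015,0.015],
  travel=[
    [0,0,-0.03],
    [0,0,-0.01],
    [0,0,0],
    [0,0,0],
    [0,0,0],
  ],
  yaw=[0,0,0,0,0],
)

```text
time_s: 6.65
position: [0.6672, 0.063, 0.0795]
tool_rot: [[-0.004, 1.0, 0.002], [1.0, 0.004, -0.0], [-0.0, 0.002, -1.0]]
ft_force: [-0.0, -0.0, -0.9]
grip_width: 0.022
gripper_force: 49.5
```

Request:
jog_arm(
  hand=[0.015,0.015,0.015,0.04,0.04],
  travel=[
    [0,0,-0.003],
    [0,0,-0.001],
    [0,0,0],
    [0,0,0],
    [0,0,0],
  ],
  yaw=[0,0,0,0,0],
)

```text
time_s: 7.28
position: [0.6668, 0.0629, 0.0742]
tool_rot: [[-0.004, 1.0, -0.0], [1.0, 0.004, -0.0], [-0.0, -0.0, -1.0]]
ft_force: [0.6, 0.2, -0.2]
grip_width: 0.04
gripper_force: 0.0
```

Request:
jog_arm(
  hand=[0.05,0.05,0.05,0.05,0.05],
  travel=[
    [0,0,0.04],
    [0,0,0.04],
    [-0.05,0.004,0.01],
    [-0.05,0.005,0],
    [-0.05,0.005,0],
  ],
  yaw=[0,0,0,0,0],
)

```text
time_s: 7.9
position: [0.5152, 0.0771, 0.1643]
tool_rot: [[-0.004, 1.0, 0.0], [1.0, 0.004, -0.0], [-0.0, 0.0, -1.0]]
ft_force: [-0.2, 0.2, -0.2]
grip_width: 0.0502
gripper_force: 0.0
```

Request:
jog_arm(
  hand=[0.05,0.05,0.05,0.05,0.05],
  travel=[
    [-0.048,0.004,0],
    [0,0,0],
    [0,0,0],
    [0,0,0],
    [0,0,0],
  ],
  yaw=[0,0,0,0,0],
)

```text
time_s: 8.52
position: [0.4695, 0.0808, 0.1641]
tool_rot: [[-0.004, 1.0, -0.0], [1.0, 0.004, 0.0], [0.0, -0.0, -1.0]]
ft_force: [-0.1, -0.8, 0.3]
grip_width: 0.0497
gripper_force: 0.0
```

```bash
cat > look.py <<'E'
import sys
from h import *
s=env.observe(); print(s['time_s'],s['position'],s['ft_force'])
k,im=snap('wrist',sys.argv[1])
hsv=cv2.cvtColor(im,cv2.COLOR_RGB2HSV); m=cv2.inRange(hsv,(0,0,110),(180,70,255))
N,l,st,c=cv2.connectedComponentsWithStats(m)
for i in range(1,N):
    if st[i][4]>300: print(st[i],c[i].round(0),ray(k,*c[i],.045).round(3))
for n,p in dict(B=(.469,.081),C=(.459,.003),D=(.459,-.065),E=(.454,-.142)).items(): print(n,np.round(proj(k,[*p,.071])))
E
python3 look.py w3; python3 w.py
```

```text
8.525 [0.46950871 0.08080716 0.16406866] [-0.09118864 -0.77767947  0.27582399]
[  269   197    78   222 11163] [306. 306.] [0.461 0.019 0.045]
[ 506  220  104   76 5583] [557. 259.] [0.66  0.062 0.045]
[228 291  31  55 750] [242. 317.] [0.408 0.008 0.045]
[374 291  31  56 739] [389. 318.] [0.531 0.008 0.045]
B [316. 247.]
C [303. 342.]
D [303. 410.]
E [299. 475.]
8.725 [0.46902678 0.0808986  0.16418408] [-0.54 -0.97 -0.16 -0.08] -0.04456535054922026 0.0498179279666542 0.0 [-38.70153666 -19.40187693]
```

View pics/w3.png

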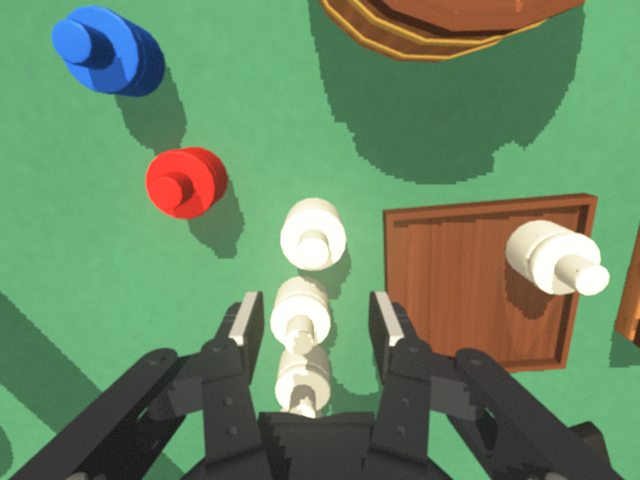

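Jar 1 stands in the tray at (557,259). Jar B's knob is at (313,247), as predicted. Next grasp.

Request:
jog_arm(
  hand=[0.05,0.05,0.05,0.05,0.02],
  travel=[
    [-0.001,0,-0.05],
    [0,0,-0.037],
    [0,0,-0.01],
    [0,0,0],
    [0,0,0],
  ],
  yaw=[0,0,0,0,0],
)

```text
time_s: 9.35
position: [0.4686, 0.0809, 0.0686]
tool_rot: [[-0.004, 1.0, 0.002], [1.0, 0.004, -0.0], [-0.0, 0.002, -1.0]]
ft_force: [-0.6, -0.2, -1.1]
grip_width: 0.0328
gripper_force: 0.0
```

Request:
jog_arm(
  hand=[0.015,0.015,0.015,0.015,0.015],
  travel=[
    [0,0,0],
    [0,0,0],
    [0,0,0.02],
    [0,0,0.04],
    [0,0,0.04],
  ],
  yaw=[0,0,0,0,0],
)

```text
time_s: 9.98
position: [0.4675, 0.081, 0.1689]
tool_rot: [[-0.004, 1.0, 0.0], [1.0, 0.004, 0.0], [0.0, 0.0, -1.0]]
ft_force: [-0.1, -0.1, -2.4]
grip_width: 0.022
gripper_force: 49.5
```

Request:
jog_arm(
  hand=[0.015,0.015,0.015,0.015,0.015],
  travel=[
    [0,0,0.03],
    [0,0,0],
    [0,0,0],
    [0,0,0],
    [0,0,0],
  ],
  yaw=[0,0,0,0,0],
)

```text
time_s: 10.6
position: [0.4676, 0.0809, 0.1965]
tool_rot: [[-0.004, 1.0, -0.002], [1.0, 0.004, 0.0], [0.0, -0.002, -1.0]]
ft_force: [0.7, -0.6, -3.1]
grip_width: 0.0225
gripper_force: 49.7
```

```bash
sed -i 's/range(4)/range(9)/; s/i<3/i<8/' w.py; python3 w.py
```

```text
11.0 [0.46782964 0.08094236 0.19730104] [-3.1  -2.95 -2.4  -3.86 -2.35 -3.15 -2.85 -3.02 -3.32] -0.30579995169170265 0.02218550805669725 49.74040389060974 [-39.13017869 -21.56527877]
```

About 290–306 g, so in the either-way band and safe in the tub. I'll weigh it again and look at the tub from above.

Request:
jog_arm(
  hand=[0.015,0.015,0.015,0.015,0.015],
  travel=[
    [0.021,0.04,0.03],
    [0.021,0.045,0.03],
    [0.021,0.045,0.03],
    [0.022,0.045,0.02],
    [0,0,0],
  ],
  yaw=[0,0,0,0,0],
)

```text
time_s: 11.62
position: [0.5537, 0.2586, 0.3078]
tool_rot: [[-0.007, 1.0, 0.002], [1.0, 0.007, 0.001], [0.001, 0.002, -1.0]]
ft_force: [-0.4, -0.2, -3.9]
grip_width: 0.0221
gripper_force: 50.1
```

Request:
jog_arm(
  hand=[0.015,0.015,0.015,0.015,0.015],
  travel=[
    [0,0,0],
    [0,0,0],
    [0,0,0],
    [0,0,0],
    [0,0,0],
  ],
  yaw=[0,0,0,0,0],
)

```text
time_s: 12.25
position: [0.5528, 0.2557, 0.3074]
tool_rot: [[-0.004, 1.0, 0.0], [1.0, 0.004, 0.0], [0.0, 0.0, -1.0]]
ft_force: [0.3, 0.2, -2.6]
grip_width: 0.0222
gripper_force: 50.1
```

```bash
python3 w.py; python3 - <<'E'
from h import *
k,im=snap('wrist','w4'); print(k[1]); np.savez('w4.npz',p=k[1],R=k[2])
for p in [(.553,.306,.1)]: print(proj(k,p))
E
```

```text
12.65 [0.55283347 0.25597754 0.30729614] [-2.6  -3.66 -2.86 -1.95 -4.22 -3.62 -2.11 -3.02 -3.99] -0.3173923579712795 0.02200565707383604 50.102691650390625 [-52.22858548 -25.69460392]
[0.55212879 0.33976498 0.43218958]
(np.float64(316.6793530322804), np.float64(157.34765333642065))
```

View pics/w4.png

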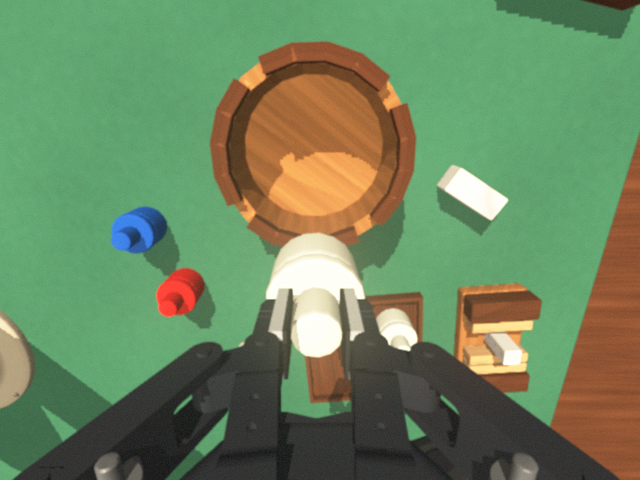

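The tub is fully visible, with its ring spanning columns 211–415 and its top at row 42. Notches are near (254,77), (392,95), (364,228) and (247,216).

```bash
python3 - <<'E'
from h import *
d=np.load('w4.npz'); k=(env.calibration('wrist'),d['p'],d['R'])
im=cv2.imread('pics/w4.png'); hsv=cv2.cvtColor(im,cv2.COLOR_BGR2HSV)
P=[]
for a in np.arange(0,360,3):
    # outer edge: last non-green going outward
    ca,sa=np.cos(np.radians(a)),np.sin(np.radians(a))
    if 35<a<150: continue
    for r in range(125,80,-1):
        h=hsv[int(round(146+r*sa)),int(round(313+r*ca))]
        if not(50<h[0]<95): P.append(ray(k,313+r*ca,146+r*sa,.1)[:2]);break
P=np.array(P)
for _ in range(3):
    A=np.c_[2*P,np.ones(len(P))]; x=np.linalg.lstsq(A,(P**2).sum(1),rcond=None)[0]; R=np.sqrt(x[2]+x[0]**2+x[1]**2)
    e=np.abs(np.linalg.norm(P-x[:2],axis=1)-R); P=P[e<.003]
print(x[:2],R,len(P))
# brightness profile on ring radius 92mm at z=.1 : wood-light = notch
V=[]
for a in range(360):
    q=np.array([x[0]+.092*np.cos(np.radians(a)),x[1]+.092*np.sin(np.radians(a)),.097]); u,v=proj(k,q)
    V.append(hsv[int(round(v)),int(round(u))][2])
V=np.array(V); b=(V>170); print([a for a in range(360) if b[a]!=b[a-1]])
E
```

```text
[0.54944429 0.30589691] 0.09909980077837773 76
[32, 44, 101, 103, 120, 135, 154, 155, 172, 174, 213, 215, 216, 225, 253, 289, 300, 314]
```

Tub centre is (0.549,0.306) with notches at about 38° mod 90. Placing jar B at the tub's 90° slot.

Request:
jog_arm(
  hand=[0.015,0.015,0.015,0.015,0.015],
  travel=[
    [-0.002,0.05,0],
    [-0.002,0.054,-0.02],
    [0,0,-0.06],
    [0,0,-0.05],
    [0,0,-0.04],
  ],
  yaw=[0,0,0,0,0],
)

```text
time_s: 13.32
position: [0.5483, 0.3599, 0.1351]
tool_rot: [[-0.004, 1.0, -0.002], [1.0, 0.004, -0.001], [-0.001, -0.002, -1.0]]
ft_force: [0.4, 0.0, -3.0]
grip_width: 0.0225
gripper_force: 50.1
```

Request:
jog_arm(
  hand=[0.015,0.015,0.015,0.015,0.015],
  travel=[
    [0,0,-0.03],
    [0,0,-0.02],
    [0,0,-0.005],
    [0,0,0],
    [0,0,0],
  ],
  yaw=[0,0,0,0,0],
)

```text
time_s: 13.95
position: [0.5493, 0.3602, 0.0835]
tool_rot: [[-0.004, 1.0, 0.002], [1.0, 0.004, 0.001], [0.001, 0.002, -1.0]]
ft_force: [0.0, -0.2, -2.8]
grip_width: 0.0222
gripper_force: 50.1
```

Request:
jog_arm(
  hand=[0.015,0.015,0.015,0.036,0.036],
  travel=[
    [0,0,-0.004],
    [0,0,-0.002],
    [0,0,0],
    [0,0,0],
    [0,0,0],
  ],
  yaw=[0,0,0,0,0],
)

```text
time_s: 14.58
position: [0.5491, 0.36, 0.0765]
tool_rot: [[-0.004, 1.0, 0.001], [1.0, 0.004, 0.0], [0.0, 0.001, -1.0]]
ft_force: [0.1, 0.0, -0.6]
grip_width: 0.0362
gripper_force: 0.0
```

Request:
jog_arm(
  hand=[0.04,0.04,0.05,0.05,0.05],
  travel=[
    [0,0,0.05],
    [0,0,0.055],
    [-0.015,-0.059,0],
    [-0.015,-0.059,0],
    [-0.015,-0.059,0],
  ],
  yaw=[0,0,0,0,0],
)

```text
time_s: 15.2
position: [0.5033, 0.1813, 0.1816]
tool_rot: [[-0.004, 1.0, 0.001], [1.0, 0.004, -0.0], [-0.0, 0.001, -1.0]]
ft_force: [1.5, -0.9, -0.4]
grip_width: 0.0501
gripper_force: 0.0
```

Request:
jog_arm(
  hand=[0.05,0.05,0.05,0.05,0.05],
  travel=[
    [-0.015,-0.06,0],
    [-0.015,-0.06,0],
    [-0.015,-0.06,0],
    [0,0,0],
    [0,0,0],
  ],
  yaw=[0,0,0,0,0],
)

```text
time_s: 15.82
position: [0.459, 0.0031, 0.1815]
tool_rot: [[-0.003, 1.0, 0.001], [1.0, 0.003, 0.0], [0.0, 0.001, -1.0]]
ft_force: [-0.4, 0.3, 0.5]
grip_width: 0.0499
gripper_force: 0.0
```

```bash
python3 look.py w5; python3 w.py
```

```text
15.825 [0.4590347  0.00308903 0.18152889] [-0.3569362   0.28424397  0.48543724]
[ 523  125  114   70 6063] [578. 159.] [0.659 0.06  0.045]
[  281   190    64   220 10133] [312. 296.] [ 0.455 -0.059  0.045]
[228 291  30  55 725] [243. 317.] [ 0.393 -0.081  0.045]
[373 291  32  56 739] [389. 317.] [ 0.525 -0.081  0.045]
B [332. 130.]
C [316. 239.]
D [316. 318.]
E [310. 393.]
16.275 [0.45888008 0.00335726 0.18128092] [-0.23 -0.47 -0.07 -0.99  0.1   0.19  0.94 -0.32  0.12] -0.00848726454516161 0.04966882493043512 0.0 [-36.57479882 -19.86148238]
```

View pics/w5.png

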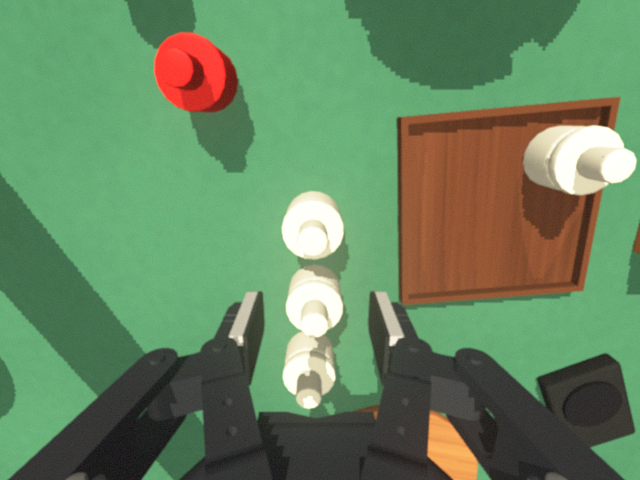

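Jar C's knob is at (313,237), D at (314,318) and E at (309,398), all as predicted. Grasping C.

Request:
jog_arm(
  hand=[0.05,0.05,0.05,0.05,0.02],
  travel=[
    [-0.001,0,-0.06],
    [0,0,-0.044],
    [0,0,-0.01],
    [0,0,0],
    [0,0,0],
  ],
  yaw=[0,0,0,0,0],
)

```text
time_s: 16.9
position: [0.4587, 0.0028, 0.0688]
tool_rot: [[-0.004, 1.0, 0.003], [1.0, 0.004, -0.001], [-0.001, 0.003, -1.0]]
ft_force: [0.8, -0.7, -0.1]
grip_width: 0.033
gripper_force: 0.0
```

Request:
jog_arm(
  hand=[0.015,0.015,0.015,0.015,0.015],
  travel=[
    [0,0,0],
    [0,0,0],
    [0,0,0.02],
    [0,0,0.04],
    [0,0,0.04],
  ],
  yaw=[0,0,0,0,0],
)

```text
time_s: 17.52
position: [0.4576, 0.003, 0.1689]
tool_rot: [[-0.004, 1.0, 0.0], [1.0, 0.004, -0.0], [-0.0, 0.0, -1.0]]
ft_force: [1.3, -0.4, -1.6]
grip_width: 0.0219
gripper_force: 49.5
```

Request:
jog_arm(
  hand=[0.015,0.015,0.015,0.015,0.015],
  travel=[
    [0,0,0.03],
    [0,0,0],
    [0,0,0],
    [0,0,0],
    [0,0,0],
  ],
  yaw=[0,0,0,0,0],
)

```text
time_s: 18.15
position: [0.4576, 0.003, 0.1966]
tool_rot: [[-0.004, 1.0, -0.002], [1.0, 0.004, 0.0], [0.0, -0.002, -1.0]]
ft_force: [0.2, 0.3, -1.6]
grip_width: 0.0224
gripper_force: 49.5
```

```bash
python3 w.py
```

```text
18.55 [0.45783953 0.00294737 0.19730233] [-1.61 -1.73 -1.13 -1.84 -1.76 -1.7  -1.91 -2.85 -2.32] -0.19072847369902352 0.022394342453127908 49.544493556022644 [-36.76100492 -20.99243581]
```

About 190 g, so to the tray at (0.676,-0.033).

Request:
jog_arm(
  hand=[0.015,0.015,0.015,0.015,0.015],
  travel=[
    [0.0545,-0.009,-0.01],
    [0.0545,-0.009,-0.01],
    [0.0545,-0.009,-0.01],
    [0.0545,-0.009,-0.01],
    [0,0,-0.04],
  ],
  yaw=[0,0,0,0,0],
)

```text
time_s: 19.18
position: [0.6801, -0.0342, 0.1179]
tool_rot: [[-0.004, 1.0, 0.007], [1.0, 0.004, -0.002], [-0.002, 0.007, -1.0]]
ft_force: [-0.2, -0.1, -3.5]
grip_width: 0.022
gripper_force: 49.7
```

Request:
jog_arm(
  hand=[0.015,0.015,0.015,0.015,0.015],
  travel=[
    [0,0,-0.03],
    [0,0,-0.009],
    [0,0,0],
    [0,0,0],
    [0,0,0],
  ],
  yaw=[0,0,0,0,0],
)

```text
time_s: 19.8
position: [0.6763, -0.0331, 0.0796]
tool_rot: [[-0.004, 1.0, 0.002], [1.0, 0.004, -0.0], [-0.0, 0.002, -1.0]]
ft_force: [-0.2, -0.0, -2.5]
grip_width: 0.022
gripper_force: 49.7
```

Request:
jog_arm(
  hand=[0.015,0.015,0.015,0.04,0.04],
  travel=[
    [0,0,-0.003],
    [0,0,-0.002],
    [0,0,0],
    [0,0,0],
    [0,0,0],
  ],
  yaw=[0,0,0,0,0],
)

```text
time_s: 20.42
position: [0.6759, -0.0331, 0.0733]
tool_rot: [[-0.004, 1.0, 0.0], [1.0, 0.004, -0.0], [-0.0, 0.0, -1.0]]
ft_force: [0.4, -0.1, 0.2]
grip_width: 0.0399
gripper_force: 0.0
```

Request:
jog_arm(
  hand=[0.04,0.05,0.05,0.05,0.05],
  travel=[
    [0,0,0.05],
    [0,0,0.055],
    [-0.055,-0.008,0.002],
    [-0.055,-0.008,0],
    [-0.055,-0.008,0],
  ],
  yaw=[0,0,0,0,0],
)

```text
time_s: 21.05
position: [0.5091, -0.0572, 0.1803]
tool_rot: [[-0.004, 1.0, 0.001], [1.0, 0.004, -0.0], [-0.0, 0.001, -1.0]]
ft_force: [1.0, -0.5, 0.2]
grip_width: 0.0498
gripper_force: 0.0
```

Request:
jog_arm(
  hand=[0.05,0.05,0.05,0.05,0.05],
  travel=[
    [-0.052,-0.008,0],
    [0,0,0],
    [0,0,0],
    [0,0,0],
    [0,0,0],
  ],
  yaw=[0,0,0,0,0],
)

```text
time_s: 21.68
position: [0.4595, -0.065, 0.1801]
tool_rot: [[-0.005, 1.0, -0.0], [1.0, 0.005, 0.0], [0.0, -0.0, -1.0]]
ft_force: [-0.3, 0.1, -0.0]
grip_width: 0.0502
gripper_force: 0.0
```

```bash
python3 look.py w6
```

```text
21.675 [ 0.45950522 -0.06496694  0.18010262] [-0.26415377  0.06521285 -0.01898353]
[ 541   17   99   87 6665] [595.  64.] [0.653 0.057 0.045]
[ 528  157  112   71 5844] [582. 191.] [ 0.668 -0.033  0.045]
[ 282  196   64   74 3509] [314. 232.] [ 0.457 -0.068  0.045]
[ 279  271   59   76 3419] [308. 309.] [ 0.453 -0.139  0.045]
[228 291  31  55 723] [243. 317.] [ 0.394 -0.148  0.045]
[374 291  31  56 729] [389. 318.] [ 0.525 -0.148  0.045]
B [333.  11.]
C [316. 145.]
D [316. 240.]
E [309. 329.]
```

Request:
jog_arm(
  hand=[0.05,0.05,0.05,0.05,0.02],
  travel=[
    [-0.001,-0.003,-0.06],
    [0,0,-0.043],
    [0,0,-0.01],
    [0,0,0],
    [0,0,0],
  ],
  yaw=[0,0,0,0,0],
)

```text
time_s: 22.35
position: [0.4587, -0.0683, 0.0687]
tool_rot: [[-0.004, 1.0, 0.003], [1.0, 0.004, -0.001], [-0.001, 0.003, -1.0]]
ft_force: [-0.0, -0.1, 0.7]
grip_width: 0.0328
gripper_force: 0.0
```

Request:
jog_arm(
  hand=[0.015,0.015,0.015,0.015,0.015],
  travel=[
    [0,0,0],
    [0,0,0],
    [0,0,0.02],
    [0,0,0.04],
    [0,0,0.04],
  ],
  yaw=[0,0,0,0,0],
)

```text
time_s: 22.98
position: [0.4576, -0.068, 0.1691]
tool_rot: [[-0.004, 1.0, 0.0], [1.0, 0.004, -0.0], [-0.0, 0.0, -1.0]]
ft_force: [0.5, -0.8, -2.7]
grip_width: 0.0219
gripper_force: 49.5
```

Request:
jog_arm(
  hand=[0.015,0.015,0.015,0.015,0.015],
  travel=[
    [0,0,0.03],
    [0,0,0],
    [0,0,0],
    [0,0,0],
    [0,0,0],
  ],
  yaw=[0,0,0,0,0],
)

```text
time_s: 23.6
position: [0.4576, -0.068, 0.1965]
tool_rot: [[-0.004, 1.0, -0.002], [1.0, 0.004, 0.001], [0.001, -0.002, -1.0]]
ft_force: [-0.2, -0.6, -2.2]
grip_width: 0.0219
gripper_force: 49.7
```

```bash
python3 w.py
```

```text
24.0 [ 0.45784068 -0.06806811  0.19730574] [-2.17 -2.57 -3.12 -1.82 -1.96 -2.96 -2.76 -2.58 -2.35] -0.2523780946251533 0.021930786268863568 49.6986722946167 [-37.70517111 -21.32674813]
```

About 252 g, well under 330, so the tray is safe. Slot (0.580,-0.042).

Request:
jog_arm(
  hand=[0.015,0.015,0.015,0.015,0.015],
  travel=[
    [0.041,0.009,-0.01],
    [0.041,0.009,-0.01],
    [0.04,0.008,-0.02],
    [0,0,-0.04],
    [0,0,-0.03],
  ],
  yaw=[0,0,0,0,0],
)

```text
time_s: 24.62
position: [0.5797, -0.0417, 0.0854]
tool_rot: [[-0.004, 1.0, -0.001], [1.0, 0.004, 0.0], [0.0, -0.001, -1.0]]
ft_force: [-0.2, -0.2, -2.3]
grip_width: 0.0217
gripper_force: 49.9
```

Request:
jog_arm(
  hand=[0.015,0.015,0.015,0.015,0.015],
  travel=[
    [0,0,-0.007],
    [0,0,0],
    [0,0,0],
    [0,0,0],
    [0,0,0],
  ],
  yaw=[0,0,0,0,0],
)

```text
time_s: 25.25
position: [0.58, -0.0421, 0.0809]
tool_rot: [[-0.004, 1.0, 0.001], [1.0, 0.004, -0.0], [-0.0, 0.001, -1.0]]
ft_force: [-0.0, -0.5, -2.4]
grip_width: 0.0221
gripper_force: 49.9
```

Request:
jog_arm(
  hand=[0.015,0.015,0.015,0.04,0.04],
  travel=[
    [0,0,-0.004],
    [0,0,-0.002],
    [0,0,0],
    [0,0,0],
    [0,0,0],
  ],
  yaw=[0,0,0,0,0],
)

```text
time_s: 25.88
position: [0.58, -0.0421, 0.0743]
tool_rot: [[-0.004, 1.0, 0.0], [1.0, 0.004, -0.0], [-0.0, 0.0, -1.0]]
ft_force: [-0.4, -0.4, -0.2]
grip_width: 0.0402
gripper_force: 0.0
```

Request:
jog_arm(
  hand=[0.04,0.05,0.05,0.05,0.05],
  travel=[
    [0,0,0.05],
    [0,0,0.055],
    [-0.042,-0.034,0.002],
    [-0.042,-0.034,0],
    [-0.042,-0.034,0],
  ],
  yaw=[0,0,0,0,0],
)

```text
time_s: 26.5
position: [0.4526, -0.1449, 0.1815]
tool_rot: [[-0.005, 1.0, 0.001], [1.0, 0.005, -0.001], [-0.001, 0.001, -1.0]]
ft_force: [0.4, -1.0, -0.8]
grip_width: 0.0501
gripper_force: 0.0
```

Request:
jog_arm(
  hand=[0.05,0.05,0.05,0.05,0.05],
  travel=[
    [0,0,0],
    [0,0,0],
    [0,0,0],
    [0,0,0],
    [0,0,0],
  ],
  yaw=[0,0,0,0,0],
)

```text
time_s: 27.12
position: [0.4541, -0.1437, 0.1812]
tool_rot: [[-0.005, 1.0, -0.0], [1.0, 0.005, 0.0], [0.0, -0.0, -1.0]]
ft_force: [-0.6, -0.5, 0.1]
grip_width: 0.0499
gripper_force: 0.0
```

```bash
python3 look.py w7
```

```text
27.125 [ 0.45413617 -0.14369367  0.18121044] [-0.55940977 -0.52206133  0.06010074]
[ 554   43   86   81 5522] [601.  88.] [ 0.658 -0.037  0.045]
[ 438   62   92   78 5468] [484. 101.] [ 0.575 -0.046  0.045]
[ 283  194   63   72 3474] [314. 229.] [ 0.452 -0.144  0.045]
[228 291  31  55 707] [243. 317.] [ 0.388 -0.228  0.045]
[374 291  31  56 707] [389. 318.] [ 0.52  -0.228  0.045]
[ 585  427   55   53 1753] [619. 453.] [ 0.777 -0.392  0.045]
B [ 347. -162.]
C [326.  10.]
D [324. 129.]
E [316. 237.]
```

View pics/w7.png

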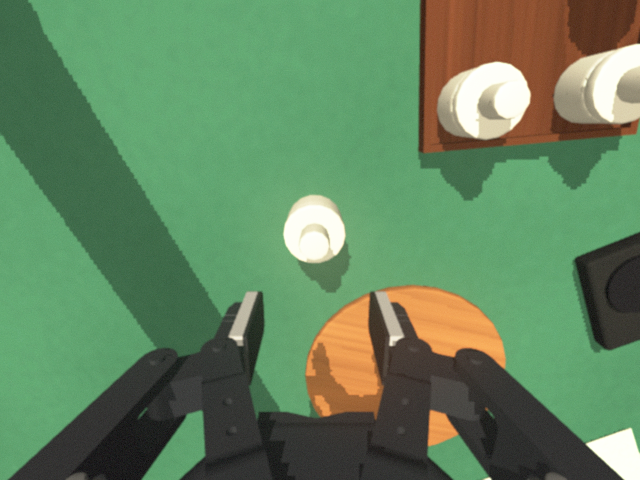

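Jar E is isolated, with its knob at (314,243) nearly under the tool. The tray jars stand well.

Request:
jog_arm(
  hand=[0.05,0.05,0.05,0.05,0.02],
  travel=[
    [-0.001,-0.002,-0.06],
    [0,0,-0.044],
    [0,0,-0.01],
    [0,0,0],
    [0,0,0],
  ],
  yaw=[0,0,0,0,0],
)

```text
time_s: 27.8
position: [0.4537, -0.1465, 0.0688]
tool_rot: [[-0.004, 1.0, 0.003], [1.0, 0.004, -0.002], [-0.002, 0.002, -1.0]]
ft_force: [0.0, 0.1, 0.7]
grip_width: 0.0331
gripper_force: 0.0
```

Request:
jog_arm(
  hand=[0.015,0.015,0.015,0.015,0.015],
  travel=[
    [0,0,0],
    [0,0,0],
    [0,0,0.02],
    [0,0,0.04],
    [0,0,0.04],
  ],
  yaw=[0,0,0,0,0],
)

```text
time_s: 28.42
position: [0.4525, -0.1458, 0.1689]
tool_rot: [[-0.004, 1.0, -0.0], [1.0, 0.004, 0.0], [0.0, -0.0, -1.0]]
ft_force: [0.2, -0.1, -5.6]
grip_width: 0.0222
gripper_force: 49.9
```

Request:
jog_arm(
  hand=[0.015,0.015,0.015,0.015,0.015],
  travel=[
    [0,0,0.03],
    [0,0,0],
    [0,0,0],
    [0,0,0],
    [0,0,0],
  ],
  yaw=[0,0,0,0,0],
)

```text
time_s: 29.05
position: [0.4526, -0.1459, 0.1964]
tool_rot: [[-0.004, 1.0, -0.002], [1.0, 0.004, 0.001], [0.001, -0.002, -1.0]]
ft_force: [0.4, 0.9, -5.1]
grip_width: 0.0222
gripper_force: 50.1
```

```bash
python3 w.py
```

```text
29.45 [ 0.45285459 -0.14606318  0.19729079] [-5.1  -3.89 -4.76 -2.76 -4.24 -3.35 -5.01 -4.96 -3.64] -0.4270945934981213 0.02239166829902224 50.06366550922394 [-39.90989685 -22.01957345]
```

About 427 g, so it's heavy and goes to the tub's -90° slot (0.549,0.252).

Request:
jog_arm(
  hand=[0.015,0.015,0.015,0.015,0.015],
  travel=[
    [0.014,0.057,0.01],
    [0.014,0.057,0.01],
    [0.014,0.057,0],
    [0.014,0.057,0],
    [0.014,0.057,0],
  ],
  yaw=[0,0,0,0,0],
)

```text
time_s: 30.08
position: [0.5231, 0.1409, 0.2174]
tool_rot: [[-0.004, 1.0, 0.0], [1.0, 0.004, -0.0], [-0.0, 0.0, -1.0]]
ft_force: [1.2, -0.9, -4.2]
grip_width: 0.0221
gripper_force: 50.0
```

Request:
jog_arm(
  hand=[0.015,0.015,0.015,0.015,0.015],
  travel=[
    [0.013,0.057,0],
    [0.013,0.056,0],
    [0,0,0],
    [0,0,0],
    [0,0,-0.02],
  ],
  yaw=[0,0,0,0,0],
)

```text
time_s: 30.7
position: [0.5495, 0.2509, 0.1985]
tool_rot: [[-0.003, 1.0, 0.003], [1.0, 0.003, 0.0], [0.0, 0.003, -1.0]]
ft_force: [-0.1, -0.8, -4.6]
grip_width: 0.0224
gripper_force: 50.1
```

```bash
python3 w.py; python3 -c "
from h import *
snap('scene','s2')"
```

```text
31.1 [0.54912374 0.25167085 0.198137  ] [-4.57 -7.27 -4.14 -3.48 -3.46 -3.28 -4.27 -3.15 -4.31] -0.42960031823116135 0.02210630835116738 49.80802059173584 [-53.61620307 -23.92345726]
```

Request:
jog_arm(
  hand=[0.015,0.015,0.015,0.015,0.015],
  travel=[
    [0,0,-0.05],
    [0,0,-0.04],
    [0,0,-0.02],
    [0,0,-0.005],
    [0,0,0],
  ],
  yaw=[0,0,0,0,0],
)

```text
time_s: 31.78
position: [0.5493, 0.2521, 0.0831]
tool_rot: [[-0.004, 1.0, 0.001], [1.0, 0.004, 0.0], [0.0, 0.001, -1.0]]
ft_force: [0.4, 0.7, -3.5]
grip_width: 0.022
gripper_force: 49.8
```

Request:
jog_arm(
  hand=[0.015,0.015,0.015,0.036,0.036],
  travel=[
    [0,0,-0.004],
    [0,0,-0.003],
    [0,0,0],
    [0,0,0],
    [0,0,0],
  ],
  yaw=[0,0,0,0,0],
)

```text
time_s: 32.4
position: [0.5492, 0.252, 0.0757]
tool_rot: [[-0.004, 1.0, 0.001], [1.0, 0.004, 0.0], [0.0, 0.001, -1.0]]
ft_force: [0.5, -0.5, -0.1]
grip_width: 0.036
gripper_force: 0.0
```

Request:
jog_arm(
  hand=[0.036,0.05,0.05,0.05,0.05],
  travel=[
    [0,0,0.05],
    [0,0,0.06],
    [0,-0.04,0.04],
    [0,-0.04,0.04],
    [0,-0.04,0.03],
  ],
  yaw=[0,0,0,0,0],
)

```text
time_s: 33.02
position: [0.5489, 0.1308, 0.2974]
tool_rot: [[-0.004, 1.0, 0.002], [1.0, 0.004, -0.0], [-0.0, 0.002, -1.0]]
ft_force: [0.3, -0.1, -0.6]
grip_width: 0.0498
gripper_force: 0.0
```

```bash
python3 -c "
from h import *
print(env.observe()['position']); k,_=snap('wrist','w8')
a=cv2.imread('pics/w8.png')
k2,_=snap('scene','s3');b=cv2.imread('pics/s3.png')
cv2.imwrite('pics/m1.png',cv2.resize(np.hstack([a,b]),(800,300)))"
```

```text
[0.54885226 0.13076175 0.29735603]
```

View pics/m1.png

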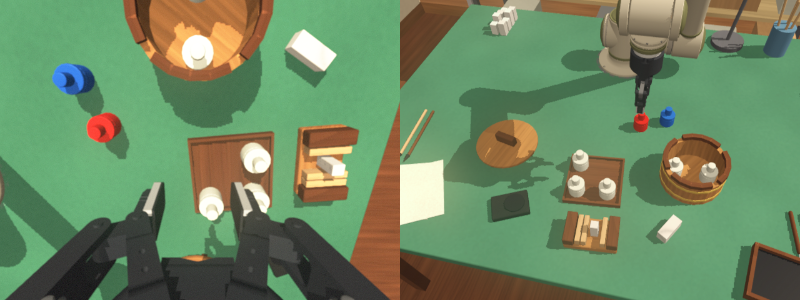

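The composite shows three jars in the tray, two in the tub and both look-alikes untouched. Next, the lid.

Request:
jog_arm(
  hand=[0.06,0.06,0.06,0.06,0.06],
  travel=[
    [0,-0.055,0],
    [0,-0.055,0],
    [0,-0.055,0],
    [0,-0.055,0],
    [0,-0.055,0],
  ],
  yaw=[0,0,0,0,0],
)

```text
time_s: 33.75
position: [0.5488, -0.1442, 0.2947]
tool_rot: [[-0.004, 1.0, -0.0], [1.0, 0.004, 0.001], [0.001, -0.0, -1.0]]
ft_force: [1.1, -0.1, -0.4]
grip_width: 0.0597
gripper_force: 0.0
```

Request:
jog_arm(
  hand=[0.06,0.06,0.06,0.06,0.06],
  travel=[
    [0,-0.055,0],
    [0,-0.051,0],
    [0,0,0],
    [0,0,0],
    [0,0,0],
  ],
  yaw=[0,0,0,0,0],
)

```text
time_s: 34.38
position: [0.5491, -0.2477, 0.2954]
tool_rot: [[-0.006, 1.0, 0.0], [1.0, 0.006, 0.0], [0.0, 0.0, -1.0]]
ft_force: [-0.1, -0.1, -0.0]
grip_width: 0.06
gripper_force: 0.0
```

```bash
python3 - <<'E'
from h import *
print(env.observe()['position'])
k,im=snap('wrist','w9'); hsv=cv2.cvtColor(im,cv2.COLOR_RGB2HSV)
m=cv2.inRange(hsv,(3,90,20),(25,255,140)); m[330:]=0; m[:,:230]=0;m[:,400:]=0
N,l,st,c=cv2.connectedComponentsWithStats(m)
for i in range(1,N):
    if st[i][4]>200:
        pts=np.argwhere(l==i)[:,::-1].astype(np.float32); print(st[i],c[i],cv2.minAreaRect(pts))
E
```

```text
[ 0.54912357 -0.24766651  0.29543533]
[313   9  87  36 980] [352.88265306  32.40510204] ((354.7479248046875, 25.72980308532715), (30.190170288085938, 86.36784362792969), 84.17366027832031)
```

View pics/w9.png

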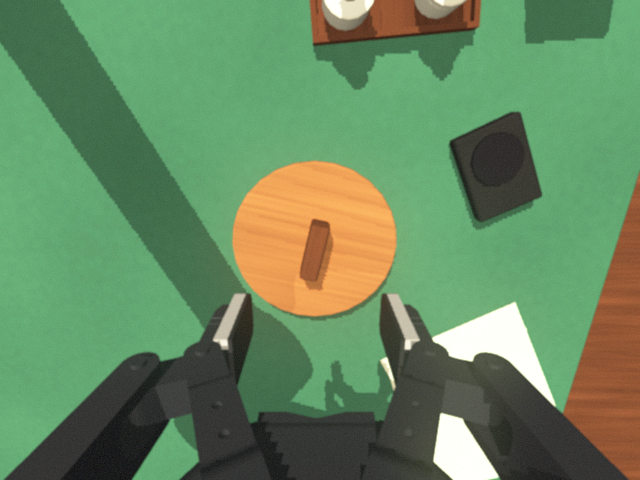

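The lid disc spans columns 233–397 and rows 161–319. The bar runs from about (322,222) to (310,278).

```bash
python3 - <<'E'
from h import *
k=cam('wrist'); im=cv2.imread('pics/w9.png'); hsv=cv2.cvtColor(im,cv2.COLOR_BGR2HSV)
P=[]
for a in range(0,360,3):
    ca,sa=np.cos(np.radians(a)),np.sin(np.radians(a))
    for r in range(95,60,-1):
        h=hsv[int(round(240+r*sa)),int(round(315+r*ca))]
        if 8<=h[0]<24 and h[1]>120 and h[2]>120: P.append(ray(k,315+r*ca,240+r*sa,.024)[:2]);break
P=np.array(P)
for _ in range(3):
    A=np.c_[2*P,np.ones(len(P))]; x=np.linalg.lstsq(A,(P**2).sum(1),rcond=None)[0]; R=np.sqrt(x[2]+x[0]**2+x[1]**2)
    e=np.abs(np.linalg.norm(P-x[:2],axis=1)-R); P=P[e<.003]
print('disc',x[:2],R,len(P))
sub=hsv[205:295,285:345]; m=((sub[...,2]<sub[...,2].max()*.62)).astype(np.uint8)
N,l,st,c=cv2.connectedComponentsWithStats(m); i=1+np.argmax(st[1:,4]); 
pts=(np.argwhere(l==i)[:,::-1]+[285,205]).astype(np.float32); print(st[i],cv2.minAreaRect(pts))
W=np.array([ray(k,*p,.05)[:2] for p in pts],np.float32); r=cv2.minAreaRect(W);print(r)
vx,vy,*_=cv2.fitLine(W,cv2.DIST_L2,0,.01,.01).ravel();print(np.degrees(np.arctan2(vy,vx)))
print('ends',ray(k,323,222,.058),ray(k,311,274,.058))
E
```

```text
disc [ 0.54691841 -0.31204476] 0.10291661508198745 120
[ 16  14  29  63 467] ((314.76715087890625, 250.2393341064453), (19.926422119140625, 60.6954231262207), 13.240520477294922)
((0.5474523305892944, -0.31092149019241333), (0.07754060626029968, 0.02362075448036194), 77.67047119140625)
79.16636
ends [ 0.55690778 -0.27222802  0.058     ] [ 0.54338284 -0.33696062  0.058     ]
```

Request:
jog_arm(
  hand=[0.06,0.06,0.06,0.05,0.05],
  travel=[
    [-0.001,-0.032,-0.04],
    [-0.001,-0.032,-0.04],
    [0,0,-0.06],
    [0,0,-0.04],
    [0,0,-0.02],
  ],
  yaw=[-0.104,-0.104,0,0,0],
  grip_force=80,
)

```text
time_s: 35.05
position: [0.5465, -0.3116, 0.0931]
tool_rot: [[0.202, 0.979, -0.002], [0.979, -0.202, 0.002], [0.002, -0.003, -1.0]]
ft_force: [0.1, -0.2, 0.2]
grip_width: 0.0503
gripper_force: 0.0
```

Request:
jog_arm(
  hand=[0.05,0.05,0.05,0.05,0.05],
  travel=[
    [0,0,-0.02],
    [0,0,-0.015],
    [0,0,0],
    [0,0,0],
    [0,0,0],
  ],
  yaw=[0,0,0,0,0],
)

```text
time_s: 35.67
position: [0.5472, -0.3133, 0.0612]
tool_rot: [[0.203, 0.979, 0.001], [0.979, -0.203, -0.001], [-0.001, 0.001, -1.0]]
ft_force: [-0.4, 0.6, 1.1]
grip_width: 0.0498
gripper_force: 0.0
```

Request:
jog_arm(
  hand=[0.05,0.05,0.02,0.015,0.015],
  travel=[
    [0,0.001,-0.01],
    [0,0,-0.004],
    [0,0,0],
    [0,0,0],
    [0,0,0],
  ],
  yaw=[0,0,0,0,0],
  grip_force=80,
)

```text
time_s: 36.3
position: [0.5469, -0.3121, 0.0465]
tool_rot: [[0.203, 0.979, 0.0], [0.979, -0.203, -0.0], [-0.0, 0.0, -1.0]]
ft_force: [0.0, 0.4, -0.7]
grip_width: 0.0207
gripper_force: 79.0
```

Request:
jog_arm(
  hand=[0.015,0.015,0.015,0.015,0.015],
  travel=[
    [0,0,0],
    [0,0,0],
    [0,0,0.02],
    [0,0,0.04],
    [0,0,0.05],
  ],
  yaw=[0,0,0,0,0],
)

```text
time_s: 36.92
position: [0.546, -0.3115, 0.1557]
tool_rot: [[0.203, 0.979, -0.003], [0.979, -0.203, 0.003], [0.002, -0.004, -1.0]]
ft_force: [1.1, -1.3, -4.5]
grip_width: 0.0204
gripper_force: 78.7
```

Request:
jog_arm(
  hand=[0.015,0.015,0.015,0.015,0.015],
  travel=[
    [0,0.02,0.04],
    [0,0.05,0.03],
    [0,0.055,0],
    [0,0.055,0],
    [0,0.055,0],
  ],
  yaw=[0,-0.07,-0.07,-0.07,-0.07],
)

```text
time_s: 37.55
position: [0.5461, -0.0752, 0.2256]
tool_rot: [[0.467, 0.884, -0.002], [0.884, -0.467, 0.001], [-0.0, -0.002, -1.0]]
ft_force: [0.0, 0.3, -5.3]
grip_width: 0.0207
gripper_force: 78.8
```

Request:
jog_arm(
  hand=[0.015,0.015,0.015,0.015,0.015],
  travel=[
    [0,0.055,0],
    [0,0.055,0],
    [0,0.055,0],
    [0,0.055,0],
    [0.001,0.055,0],
  ],
  yaw=[-0.07,-0.07,-0.07,-0.07,-0.07],
)

```text
time_s: 38.17
position: [0.5471, 0.1996, 0.2256]
tool_rot: [[0.742, 0.67, -0.002], [0.67, -0.742, -0.0], [-0.002, -0.001, -1.0]]
ft_force: [1.4, -0.4, -3.8]
grip_width: 0.0207
gripper_force: 78.8
```

Request:
jog_arm(
  hand=[0.015,0.015,0.015,0.015,0.015],
  travel=[
    [0.001,0.055,0],
    [0,0.053,0],
    [0,0,0],
    [0,0,0],
    [0,0,0],
  ],
  yaw=[-0.07,0,0,0,0],
)

```text
time_s: 38.8
position: [0.549, 0.3048, 0.2261]
tool_rot: [[0.787, 0.617, -0.001], [0.617, -0.787, -0.0], [-0.001, -0.0, -1.0]]
ft_force: [0.1, 0.6, -5.2]
grip_width: 0.0209
gripper_force: 79.2
```

```bash
python3 - <<'E'
from h import *
s=env.observe();print(s['position'],np.degrees(np.arctan2(s['tool_rot'][1,1],s['tool_rot'][0,1])),s['ft_force'],s['wrist_torque'],s['q'])
a=snap('side','d3')[1]; b=snap('wrist','w10')[1]
cv2.imwrite('pics/m2.png',cv2.resize(np.hstack([a,b])[:,:,::-1],(800,300)))
E
```

```text
[0.54895645 0.30478632 0.22613489] -51.876556981661565 [ 0.13220808  0.64344639 -5.19070396] [ 0.03179237 -0.03866568  0.01449493] [ 1.82586983e+01  3.06305863e+01  6.31028644e+01 -1.23243206e-02
  8.63123481e+01  7.01360512e+01]
```

View pics/m2.png

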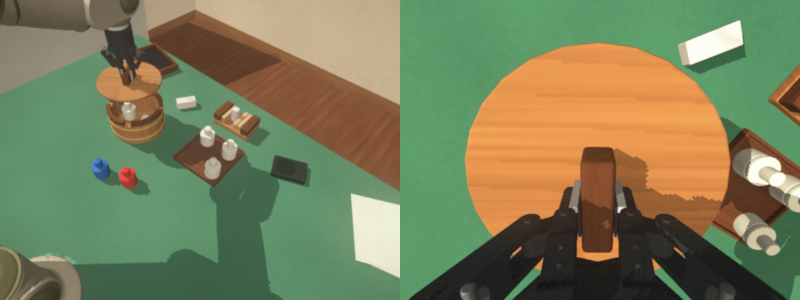

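The lid is held level over the tub, and jars in tray and tub are in place. Lowering it carefully.

Request:
jog_arm(
  hand=[0.015,0.015,0.015,0.015,0.015],
  travel=[
    [0,0.001,-0.04],
    [0,0,-0.03],
    [0,0,-0.01],
    [0,0,0],
    [0,0,0],
  ],
  yaw=[0,0,0,0,0],
)

```text
time_s: 39.52
position: [0.5495, 0.307, 0.1478]
tool_rot: [[0.786, 0.618, 0.003], [0.618, -0.786, 0.001], [0.003, 0.001, -1.0]]
ft_force: [0.1, 0.4, -5.1]
grip_width: 0.0204
gripper_force: 79.0
```

Request:
jog_arm(
  hand=[0.015,0.015,0.015,0.015,0.015],
  travel=[
    [0,0,-0.002],
    [0,0,-0.002],
    [0,0,0],
    [0,0,0],
    [0,0,0],
  ],
  yaw=[0,0,0,0,0],
)

```text
time_s: 40.15
position: [0.5489, 0.3069, 0.1424]
tool_rot: [[0.786, 0.618, 0.0], [0.618, -0.786, 0.0], [0.0, 0.0, -1.0]]
ft_force: [0.1, -0.6, -4.0]
grip_width: 0.0207
gripper_force: 79.1
```

Spigot is entering without contact. Continuing to 0.138.

Request:
jog_arm(
  hand=[0.015,0.015,0.015,0.015,0.015],
  travel=[
    [0,0,-0.0015],
    [0,0,-0.0015],
    [0,0,-0.001],
    [0,0,0],
    [0,0,0],
  ],
  yaw=[0,0,0,0,0],
)

```text
time_s: 40.78
position: [0.5489, 0.307, 0.1384]
tool_rot: [[0.786, 0.618, 0.0], [0.618, -0.786, 0.0], [0.0, 0.0, -1.0]]
ft_force: [-0.1, 0.1, -5.7]
grip_width: 0.0208
gripper_force: 79.1
```

```bash
python3 w.py; python3 -c "
from h import *
s=env.observe();print(s['ft_force'],s['wrist_torque'],s['position'])"
```

```text
41.175 [0.54882948 0.30692783 0.13830671] [-5.69 -4.26 -3.48 -5.27 -4.69 -4.55 -5.51 -5.27 -3.79] -0.4815989636560256 0.020887270452864273 79.05120849609375 [-57.54936576 -22.77415395]
[-0.12224398 -0.33461777 -3.79317181] [ 0.010002    0.00366698 -0.02952461] [0.54882948 0.30692783 0.13830671]
```

It's already below riding height with no contact force, so the lugs are in the notches. Going down to home.

Request:
jog_arm(
  hand=[0.015,0.015,0.015,0.015,0.015],
  travel=[
    [0,0,-0.002],
    [0,0,-0.002],
    [0,0,-0.002],
    [0,0,0],
    [0,0,0],
  ],
  yaw=[0,0,0,0,0],
)

```text
time_s: 41.8
position: [0.5489, 0.307, 0.1324]
tool_rot: [[0.786, 0.619, 0.0], [0.619, -0.786, 0.0], [0.0, 0.0, -1.0]]
ft_force: [0.4, 0.1, -5.1]
grip_width: 0.0205
gripper_force: 79.1
```

```bash
python3 w.py; python3 -c "
from h import *
s=env.observe();print(s['ft_force'],s['wrist_torque'],s['position'])"
```

```text
42.2 [0.54884468 0.30694672 0.13232984] [-5.08 -4.8  -5.08 -4.32 -4.27 -4.52 -4.73 -5.64 -4.55] -0.4869531506030621 0.02040031199446308 79.05158400535583 [-57.65676498 -22.5843823 ]
[-0.11471196 -0.15468848 -4.55004734] [-0.00572624  0.01560742 -0.0488422 ] [0.54884468 0.30694672 0.13232984]
```

Home height is about 0.1305. One more 1.5 mm, then release.

Request:
jog_arm(
  hand=[0.015,0.015,0.015,0.015,0.015],
  travel=[
    [0,0,-0.001],
    [0,0,-0.001],
    [0,0,0],
    [0,0,0],
    [0,0,0],
  ],
  yaw=[0,0,0,0,0],
)

```text
time_s: 42.82
position: [0.5488, 0.3069, 0.1305]
tool_rot: [[0.786, 0.618, 0.0], [0.618, -0.786, 0.0], [0.0, 0.0, -1.0]]
ft_force: [-1.6, -1.2, -2.2]
grip_width: 0.0209
gripper_force: 79.6
```

Request:
jog_arm(
  hand=[0.05,0.05,0.05,0.05,0.05],
  travel=[
    [0,0,0],
    [0,0,0],
    [0,0,0],
    [0,0,0],
    [0,0,0.02],
  ],
  yaw=[0,0,0,0,0],
)

```text
time_s: 43.45
position: [0.5483, 0.3067, 0.1492]
tool_rot: [[0.786, 0.618, -0.003], [0.618, -0.786, -0.001], [-0.003, -0.001, -1.0]]
ft_force: [0.4, -0.1, -0.6]
grip_width: 0.0498
gripper_force: 0.0
```

Request:
jog_arm(
  hand=[0.05,0.05,0.05,0.05,0.05],
  travel=[
    [0,0,0.05],
    [0,0,0.05],
    [-0.03,-0.04,0.03],
    [-0.03,-0.04,0.03],
    [-0.03,-0.04,0],
  ],
  yaw=[0,0,0,0,0],
)

```text
time_s: 44.08
position: [0.4584, 0.186, 0.3125]
tool_rot: [[0.786, 0.619, 0.005], [0.619, -0.786, 0.001], [0.004, 0.003, -1.0]]
ft_force: [-0.1, -0.3, 0.6]
grip_width: 0.0497
gripper_force: 0.0
```

```bash
python3 - <<'E'
from h import *
a=snap('side','d4')[1]; b=snap('scene','s4')[1]
c=np.hstack([cv2.resize(a[120:320,120:420],(600,400)),cv2.resize(b[150:350,230:550],(640,400))]) [:,:,::-1]
cv2.imwrite('pics/m3.png',cv2.resize(c,(800,258)))
b3=cv2.resize(b[200:340,400:550],(750,700)) 
E
```

```text
(no output)
```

View pics/m3.png

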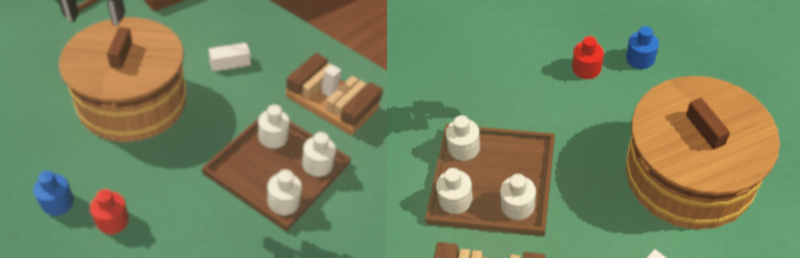

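The lid lies level and home: it met support at TCP z 0.1305, the home height. Three jars stand in the tray and the bystanders are untouched.

```bash
python3 -c "
from rig import env
print(env.close_job())"
```

```text
the job is handed in; nothing more can be done
None
```

I handed the job in at about 44 s: three jars (about 130, 190 and 252 g) stand on the tray, two (about 312 and 427 g) are in the tub, and the lid is fully home and level; the hand-in returned no verdict.

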